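# Close the sample jar and hold it clear of the balance

## Task

The sample jar standing in the holder on the laboratory balance has its blue screw cap loose: with the jar still in its holder, screw the cap fully shut (clockwise from above, until the red stripe on the cap lines up with the red stripe on the jar). Then lift the jar straight up so that its underside is about 10 cm above the holder's floor, so the empty balance can be zeroed, and finish while still holding it there, level and steady, with the cap still shut and without disturbing the other vessels on the bench.

Things in the scene. Friction and masses are not known exactly. Their poses are not given: they have to be found in the camera images.
- balance: Laboratory balance, cream over mint green, fixed. Origin on the bench under the pan's centre, z up. Casing 56 mm high, x -160 (key panel) to 100 mm, y -95 to 95 mm. Round steel pan 128 mm wide, top 66 mm up. On it a grey square jar holder, sides along x and y: 73 mm outside, 65 mm inside, rim 12 mm above its floor.
- balance_seat (a point): Centre of the holder's floor, on which the jar stands, 72 mm above the bench; axes as the balance's.
- jar: Loose sample jar, 0.2 to 0.5 kg, square cream body 60 x 60 x 70 mm, round neck and cap above. Origin at the centre of the underside, z up, mass centred on this axis. A red stripe runs up the middle of the +x face and over the top edge. It stands in the holder with 2.5 mm play a side; the holder stops it turning after about 0.1 rad.
- jar_cap (a joint): Turn of the cap on the jar, rad: 0 = fully shut, at a stop (cap's red stripe meets the jar's), growing as it is unscrewed, counter-clockwise from above, to 1.4. Starts at 0.7 to 1.2. The cap is captive, turns about the jar's z axis without rising, friction 0.06 N m, and stays where it is left.
- jar_cap_top (a point): Centre of the top of the blue round cap: 50 mm diameter, 26 mm high, finely fluted side; top 102 mm, lower edge 76 mm above the jar's underside (6 mm above the jar's flat top). Turns with the cap: z up, x towards the cap's red stripe (radial on the top, then down the side). The jar can be lifted by the cap.
- beaker: Bystander: clear glass beaker, 74 mm wide, 95 mm high; origin at the centre of the underside.
- jug: Bystander: stained plastic jug with a handle, 84 mm wide plus handle, 110 mm high; origin at the centre of the underside.
- spare: Bystander: round cream jar with a white lid and a paper label, 68 mm wide, 100 mm high; origin at the centre of the underside.
Things that resemble listed ones, but are neither listed nor needed, are in the scene too. Leave any orange or pink look-alike of the jar alone.

How it is judged:
By the outcome, as a careful person would: the job done as asked, in the order asked, and still so for the second after the job is handed in, while the arm keeps its last pose, push and grip.
It also fails if it takes over 35 s, if anything falls off the work surface, if the arm or the gripper's body presses on something with over 40 N, if the wrist force passes 120 N, or if a joint passes its speed limit or range.

## Robot

A 7-joint arm with a two-finger parallel gripper is mounted at the origin on the work surface. World frame = base frame: x ahead of the robot, y to its left, z up, the work surface at z = 0. Lengths are in m, angles in rad, forces in N, time in s.
With the tool pointing down it reaches from about 0.35 to 0.9 m from the base axis. Payload 19.9 kg.
Tool frame: the origin (TCP) lies between the finger pads; the fingertips stand 22 mm ahead of it and the grasp point (between the pads) lies 3 mm ahead of it; z points along the fingers, y is the line along which they close (so a half turn about z gives the same grasp; the last joint's range is limited). The gripper opens to 85 mm and grips with 20 to 120 N. Pads are 22 mm wide; open, the fingers measure 114 mm over their backs; the gripper's body (76 mm by 85 mm) begins 54 mm behind the grasp point. The pads swing forward as they close: fully open they stand 13 mm farther back than shut.
Start: joints at [-1.153, 0.417, -0.01, 1.614, 0.005, 1.111, -0.053], TCP at [0.277, 0.56, 0.253] pointing down, gripper open.
Joint ranges: [-2.81, 2.81], [-0.39, 2.02], [-1.27, 1.25], [0.06, 2.57], [-1.19, 4.33], [0.19, 2], [-2.82, 2.82]. Speed limits (rad/s): [1.89, 1.89, 2.39, 2.39, 3.01, 3.01, 3.01].

## Interface

Orientations are given as a unit quaternion [x, y, z, w].
In Python, from cell import manip gives the robot as it stands.
- The arm moves only by the shell command python3 -m handwheel 'ROWS' [FORCE]. ROWS is JSON, a list that holds one entry, the list of rows, each a list of 7 numbers: the turn, a rotation vector about the tool's x, y, z in rad, then the shift along the tool's x, y, z in mm, then the finger opening in mm, from 0 to 85.4. In form: [[[wx, wy, wz, tx, ty, tz, claw], ...]]. A call has 1 to 12 rows; each row is the pose to reach, as a shift and turn from the pose commanded when the call began, along the tool's axes at that moment; what a row does not reach only later rows make up. A row lasts 1/8 s, in which the tool goes at most 62.5 mm and 10.7 degrees, less where a joint would pass 70% of its speed; a pose out of reach is approached as far as the arm can. A call with a gripper value outside its range is refused whole. The fingers move at their own pace and stop on an object; FORCE is the grip in N (left out, the last holds). Time passes only in rows, so rows that repeat a pose let the fingers close. It gives the time, the measured TCP pose, the force, the opening and the grip force at its end, in the units of the state.
- manip.state(): the state, without advancing time (a new reading comes with each control period).
- manip.snapshot(name): name is "side" or "top"; returns the picture (384x512x3 uint8, red, green, blue); there is no depth.
- manip.calibration(name): a dict with "intrinsics" (3x3 intrinsics, pixels), "dist" ([k1, k2, p1, p2, k3] as OpenCV has them; the pictures are not rectified), "pose" (4x4, takes a point from camera to world coordinates). Camera axes: x right, y up, looking along -z (the intrinsics and any distortion apply to the point x, -y, -z); pixel columns grow to the right and rows downward; lengths in m; the calibration is good to about 2 mm. A picture is of the moment at which its call begins. calibration takes no time and is no camera call.
- manip.job_done(): hands the job in; it is judged then, once.
The state is a dict: "t": time; "joint_positions": joint angles; "dq": joint speeds; "effort": joint torques, N m; "ee_pos": TCP position; "tool_rot": TCP orientation; "wrist_force": force on the tool from outside, world axes, zero at the start; "torque": the same for the moment, N m; "width": finger opening in m; "grasp_force": force on a finger pad.
Only numpy, scipy, OpenCV 4.12 (cv2) and the standard library are available. Lean on these libraries where they do the work, as an engineer would, in place of code of your own. Each camera call takes 0.05 s, during which the arm holds its last target. There are 200 camera calls.

## Working session

There is one attempt and no reset: what is moved stays moved. The work goes in short steps, Python scripts to look and compute and a shell command to move; the robot and the scene stay as the last step left them, time stands still between calls to the robot, and variables do not carry over. Pictures are saved under pics/ and viewed, at most 10 in all, crops included, and the job is handed in when it is done.

```bash
mkdir -p pics; python3 - <<'E'
from cell import manip
import cv2
for n in("side","top"):
    cv2.imwrite(f"pics/{n}0.png",cv2.resize(manip.snapshot(n)[:,:,::-1],(800,600),interpolation=cv2.INTER_CUBIC))
    c=manip.calibration(n);print(n,c)
s=manip.state();print(s["ee_pos"],s["tool_rot"],s["t"],s["width"])
E
```

```text
side {'intrinsics': array([[464.98245112,   0.        , 258.83904608],
       [  0.        , 464.98245112, 183.62882148],
       [  0.        ,   0.        ,   1.        ]]), 'dist': array([-0.15447585,  0.        ,  0.        ,  0.        ,  0.        ]), 'pose': array([[ 0.99856146,  0.04913764, -0.02145931,  0.50141362],
       [-0.05035628,  0.72193631, -0.69012478, -0.94465144],
       [-0.01841885,  0.69021262,  0.72337216,  1.12155514],
       [ 0.        ,  0.        ,  0.        ,  1.        ]])}
top {'intrinsics': array([[371.32356133,   0.        , 257.43537783],
       [  0.        , 371.32356133, 188.02026346],
       [  0.        ,   0.        ,   1.        ]]), 'dist': array([-0.06356953,  0.        ,  0.        ,  0.        ,  0.        ]), 'pose': array([[ 0.01082315,  0.99423825, -0.10664506,  0.43629639],
       [-0.99970808,  0.00845496, -0.02263342, -0.00914142],
       [-0.02160133,  0.10685889,  0.99403952,  1.12992615],
       [ 0.        ,  0.        ,  0.        ,  1.        ]])}
[0.27723065 0.55983808 0.25275078] [ 2.27853177e-01  9.73695350e-01 -5.40444469e-04 -6.40251585e-05] 0.1 0.08567893370967415
```

View pics/side0.png

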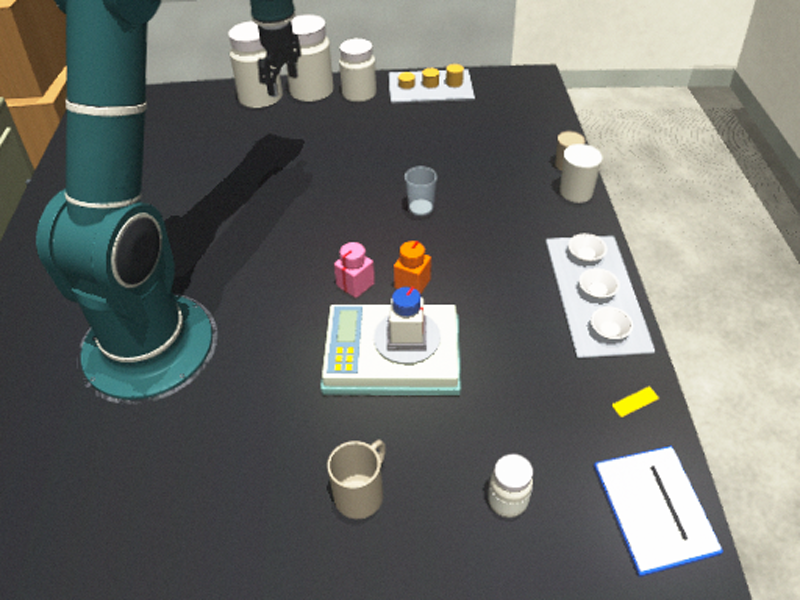

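View pics/top0.png

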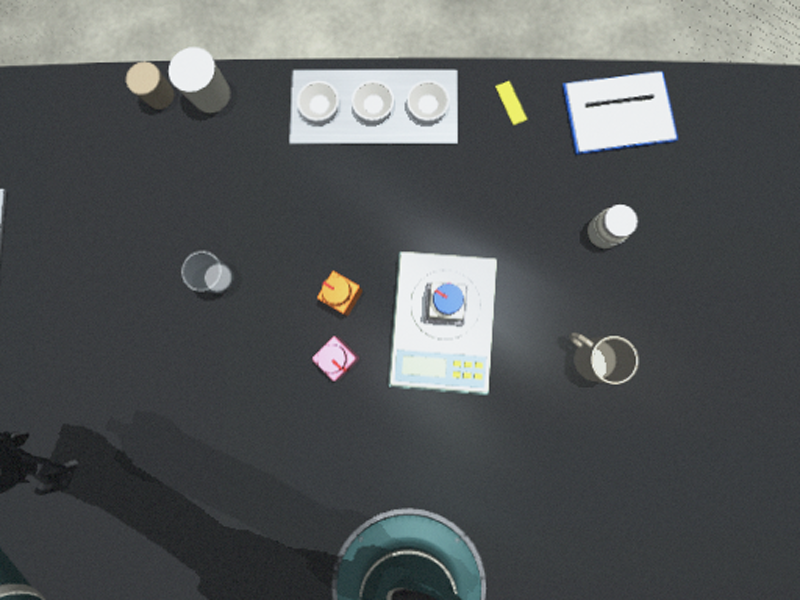

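The side view shows the jar on the balance, cap about (406,298). In the top view the cap is at (449,298), with the stripe pointing up-left, and the pink and orange look-alikes are at (335,358) and (339,292). I'll enlarge both.

```bash
python3 - <<'E'
from cell import manip
import cv2,numpy as np
a=manip.snapshot("top")[:,:,::-1];b=manip.snapshot("side")[:,:,::-1]
# top crop cols 245-325 rows 155-255 ; side cols 200-300 rows 145-255
A=cv2.resize(a[155:255,245:325],None,fx=6,fy=6,interpolation=cv2.INTER_CUBIC)[:600]
B=cv2.resize(b[170:250,235:287],None,fx=6,fy=6,interpolation=cv2.INTER_CUBIC)
C=np.zeros((600,A.shape[1]+B.shape[1],3),np.uint8);C[:A.shape[0],:A.shape[1]]=A;C[:B.shape[0],A.shape[1]:]=B
print(A.shape,B.shape);cv2.imwrite("pics/crop.png",C)
E
cat > h.py <<'E'
from cell import manip
import cv2,numpy as np
def ray(n,uv):
    c=manip.calibration(n);p=cv2.undistortPoints(np.array([[uv]],float),c["intrinsics"],c["dist"])[0,0]
    P=c["pose"];return P[:3,3],P[:3,:3]@np.array([p[0],-p[1],-1])
def atz(n,uv,z):
    o,d=ray(n,uv);return o+d*(z-o[2])/d[2]
def proj(n,X):
    c=manip.calibration(n);P=c["pose"];q=(np.atleast_2d(X)-P[:3,3])@P[:3,:3]*[1,-1,-1]
    return cv2.projectPoints(q,np.zeros(3),np.zeros(3),c["intrinsics"],c["dist"])[0][:,0]
E
```

```text
(600, 480, 3) (480, 312, 3)
```

View pics/crop.png

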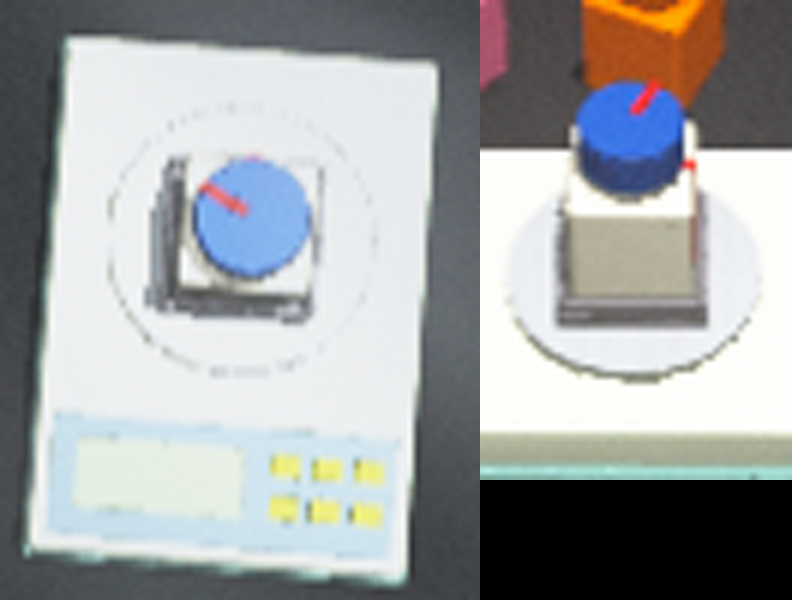

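```bash
python3 - <<'E'
from h import *
T=lambda x,y:((x+.5)/6-.5+245,(y+.5)/6-.5+155)
S=lambda x,y:((x-480+.5)/6-.5+235,(y+.5)/6-.5+170)
c=atz("top",T(252,217),.174);e=atz("top",T(201,186),.174)
c2=atz("side",S(631,114),.174);e2=atz("side",S(657,84),.174)
print("cap",c,c2);print("stripe",np.linalg.norm(e-c),np.arctan2(*(e-c)[1::-1]),np.linalg.norm(e2-c2),np.arctan2(*(e2-c2)[1::-1]))
k=[atz("top",T(*p),.056) for p in[(66,38),(438,66),(408,570),(30,545)]]
for i in range(4):
    d=k[i]-k[(i+1)%4];print(k[i],np.linalg.norm(d),np.arctan2(d[1],d[0]))
js=atz("top",T(255,157),.142);print("jarstripe",js,js-c)
js=atz("side",S(688,163),.142);print("jarstripe side",js,js-c2)
for p in[(183,150),(313,160),(312,297),(182,287)]:print(atz("top",T(*p),.142))
# handedness
for n,uv,z in[("top",(203/1.5625,258/1.5625),.095),("top",(620/1.5625,360/1.5625),.11),("top",(621/1.5625,218/1.5625),.1),("top",(339/1.5625,290/1.5625),.1),("top",(334/1.5625,357/1.5625),.1)]:print(atz(n,uv,z))
s=manip.state();from scipy.spatial.transform import Rotation as R
M=R.from_quat(s["tool_rot"]).as_matrix();print(M.round(3),s["t"])
t=(c+c2)/2
print("delta tool mm", M.T@(t-s["ee_pos"])*1000)
E
```

```text
cap [ 0.53239829 -0.06279716  0.174     ] [ 0.53109697 -0.05989282  0.174     ]
stripe 0.02570230017545463 1.028996311714342 0.02264716007238357 0.9497901689476502
[0.63143682 0.02161142 0.056     ] 0.18190735102417768 1.502277501393937
[ 0.61898249 -0.15986908  0.056     ] 0.24360428529197053 -0.0640746628031347
[ 0.3758781 -0.1442709  0.056    ] 0.18058322258192616 -1.6257175957087449
[0.38579098 0.03604004 0.056     ] 0.24606922854428698 3.0829225817423533
jarstripe [ 0.56254661 -0.06586749  0.142     ] [ 0.03014832 -0.00307034 -0.032     ]
jarstripe side [ 0.55733863 -0.06347086  0.142     ] [ 0.02624167 -0.00357804 -0.032     ]
[ 0.56543434 -0.03372031  0.142     ]
[ 0.56141212 -0.09173819  0.142     ]
[ 0.50019608 -0.09127627  0.142     ]
[ 0.50412083 -0.0336321   0.142     ]
[0.61024295 0.38076894 0.095     ]
[ 0.43240606 -0.36836879  0.11      ]
[ 0.68850924 -0.38135199  0.1       ]
[0.55264509 0.12777783 0.1       ]
[0.43307155 0.13407107 0.1       ]
[[-0.896  0.444 -0.   ]
 [ 0.444  0.896 -0.001]
 [-0.    -0.001 -1.   ]] 0.2
delta tool mm [-503.7425252  -443.71612901   79.27343782]
```

Cap centre is about (0.532, -0.061), and the two cameras agree within 3 mm. The balance yaw is about -0.06 and the cap stripe about 1.0 rad, so roughly 1.06 rad must be turned. The casing measures 244 x 181 mm against 260 x 190, because its corners are rounded and uncertain, but the cap radius and heights are consistent. Next I move above the cap, turned so the screwing stays mid-range.

```bash
python3 -m handwheel '[[[0,0,0.1,-84,-74,0,85],[0,0,0.2,-168,-148,0,85],[0,0,0.3,-252,-222,0,85],[0,0,0.4,-336,-296,0,85],[0,0,0.5,-420,-370,0,85],[0,0,0.6,-504,-444,0,85],[0,0,0.62,-504,-444,0,85],[0,0,0.62,-504,-444,0,85],[0,0,0.62,-504,-444,0,85],[0,0,0.62,-504,-444,0,85],[0,0,0.62,-504,-444,0,85],[0,0,0.62,-504,-444,0,85]]]'
python3 - <<'E'
from h import *
from scipy.spatial.transform import Rotation as R
s=manip.state();M=R.from_quat(s["tool_rot"]).as_matrix();print(M.round(3),s["joint_positions"],s["dq"],s["wrist_force"],s["torque"])
print(M.T@(np.array([.532,-.0613,.168])-s["ee_pos"])*1000)
a=manip.snapshot("side")[:,:,::-1]
cv2.imwrite("pics/s1.png",cv2.resize(a[120:260,190:330],(560,560),interpolation=cv2.INTER_CUBIC))
E
```

```text
t: 1.7
ee_pos: [0.5323, -0.065, 0.2532]
tool_rot: [0.516, 0.856, -0.001, 0.0]
wrist_force: [-0.2, 0.2, -0.2]
width: 0.0849
grasp_force: 0.0
[[-0.467  0.884 -0.   ]
 [ 0.884  0.467 -0.002]
 [-0.001 -0.001 -1.   ]] [-0.34304631  0.28020202  0.48613531  1.84884326 -0.14792152  1.04826845
  0.68704096] [-0.05102541 -0.02344514 -0.05161935  0.03149121  0.00405877  0.00077573
 -0.05220411] [-0.18239398  0.16922135 -0.2417302 ] [ 0.00932629  0.02997076 -0.03681226]
[ 3.57823074  1.50607642 85.15267034]
```

View pics/s1.png

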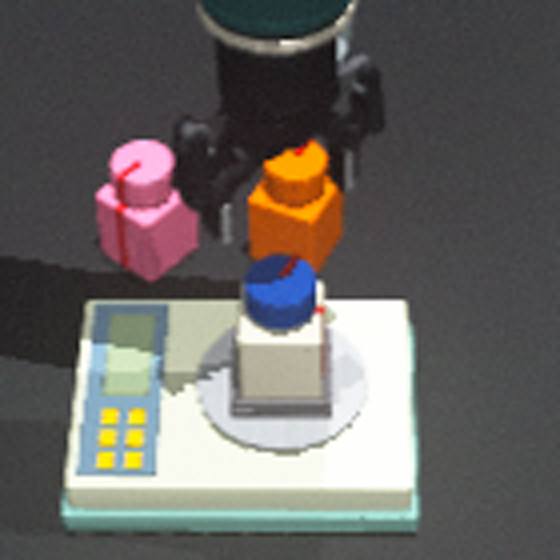

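The gripper straddles the cap's axis in side view: cap at (280,290), fingertips at about (225,235) and (350,185), and the orange jar is seen behind through the gap. Now descend and check.

```bash
python3 -m handwheel '[[[0,0,0,2,1,30,85],[0,0,0,3.5,1.5,60,85],[0,0,0,3.5,1.5,75,85],[0,0,0,3.5,1.5,84,85],[0,0,0,3.5,1.5,84,85],[0,0,0,3.5,1.5,84,85]]]'
python3 - <<'E'
from h import *
a=manip.snapshot("side")[:,:,::-1]
b=manip.snapshot("top")[:,:,::-1]
print(proj("side",[.532,-.0613,.174])-[225,145])
cv2.imwrite("pics/s2.png",np.hstack([cv2.resize(x,(400,400),interpolation=cv2.INTER_CUBIC) for x in(a[145:225,220:300],b[150:230,245:325])]))
E
```

```text
t: 2.5
ee_pos: [0.5321, -0.0577, 0.1701]
tool_rot: [0.514, 0.858, 0.0, 0.0]
wrist_force: [-0.2, 0.3, -0.8]
width: 0.0849
grasp_force: 0.0
[[35.09968645 43.93559087]]
```

View pics/s2.png

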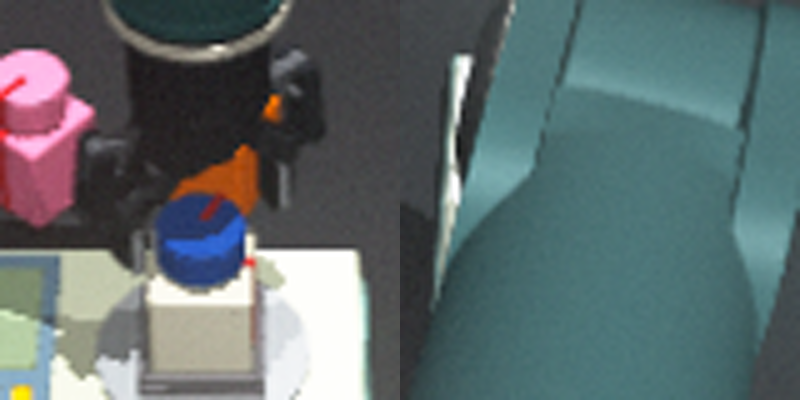

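The cap (200,215) sits between the fingers at (150,250) and (280,190). The TCP reads about 3.6 mm off in y, so I'll correct that and settle before closing.

```bash
python3 -m handwheel '[[[0,0,0,-3.2,-1.7,2,85],[0,0,0,-3.2,-1.7,2,85],[0,0,0,-3.2,-1.7,2,85],[0,0,0,-3.2,-1.7,2,85]]]'; python3 -m handwheel '[[[0,0,0,0,0,0,60],[0,0,0,0,0,0,50],[0,0,0,0,0,0,40],[0,0,0,0,0,0,40],[0,0,0,0,0,0,40],[0,0,0,0,0,0,40],[0,0,0,0,0,0,40]]]' 50; python3 -c "
from h import *
s=manip.state();print(s['torque'],s['joint_positions'])"
```

```text
t: 3.1
ee_pos: [0.5317, -0.0613, 0.1673]
tool_rot: [0.514, 0.858, -0.0, 0.0]
wrist_force: [-0.4, 0.3, -0.2]
width: 0.0852
grasp_force: 0.0
t: 3.98
ee_pos: [0.5315, -0.0615, 0.1675]
tool_rot: [0.514, 0.858, -0.0, -0.0]
wrist_force: [-2.6, -1.0, 6.0]
width: 0.0488
grasp_force: 50.8
[-0.22701082  0.6984338  -0.00401794] [-0.3110928   0.38895407  0.45197442  1.92962537 -0.2181147   0.87071977
  0.7438448 ]
```

Gripped: the opening is 49 mm, as expected for the 50 mm cap. Now turn clockwise (+wz about the tool).

```bash
python3 -m handwheel '[[[0,0,0.12,0,0,0,40],[0,0,0.24,0,0,0,40],[0,0,0.36,0,0,0,40],[0,0,0.48,0,0,0,40],[0,0,0.6,0,0,0,40],[0,0,0.72,0,0,0,40],[0,0,0.8,0,0,0,40],[0,0,0.86,0,0,0,40],[0,0,0.9,0,0,0,40],[0,0,0.9,0,0,0,40],[0,0,0.9,0,0,0,40]]]'; python3 - <<'E'
from h import *
s=manip.state();print(s['torque'],s['joint_positions'])
a=manip.snapshot("side")[:,:,::-1]
cv2.imwrite("pics/s3.png",cv2.resize(a[160:240,220:300],(560,560),interpolation=cv2.INTER_CUBIC))
E
```

```text
t: 5.35
ee_pos: [0.5318, -0.0613, 0.1674]
tool_rot: [0.836, 0.549, 0.0, 0.0]
wrist_force: [1.4, 0.4, 0.3]
width: 0.0488
grasp_force: 51.6
[-0.26546106 -0.74834269  0.04141057] [-0.4689399   0.42797664  0.65545073  1.93428436 -0.3321405   0.88764162
 -0.05228645]
```

View pics/s3.png

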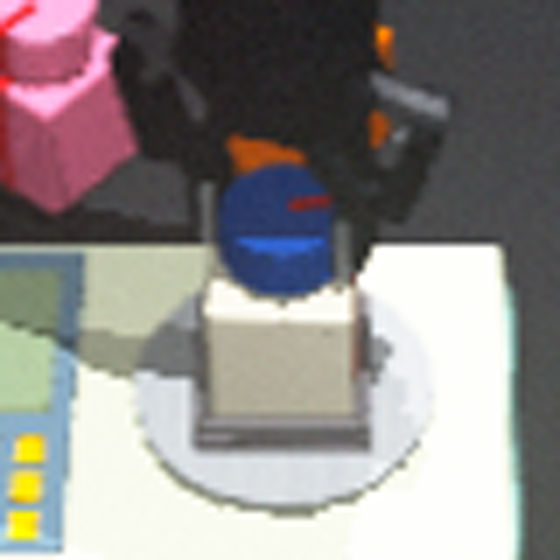

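The cap followed: its stripe now runs (290,208)-(330,200), nearly along +x, and the moment is 0.04 N m. Continue in small steps until the stop is felt.

```bash
cat > tq.py <<'E'
from h import *
from scipy.spatial.transform import Rotation as R
s=manip.state();M=R.from_quat(s["tool_rot"]).as_matrix()
print("Mz",s['torque'].__getitem__(2),"yangle",np.arctan2(M[1,1],M[0,1]),"q7",s['joint_positions'][6],"tauq7",s['effort'][6])
E
for i in 1; do python3 -m handwheel '[[[0,0,0.04,0,0,0,40],[0,0,0.08,0,0,0,40],[0,0,0.08,0,0,0,40]]]'; python3 tq.py; done
python3 -m handwheel '[[[0,0,0.03,0,0,0,40],[0,0,0.06,0,0,0,40],[0,0,0.06,0,0,0,40]]]'; python3 tq.py
```

```text
t: 5.78
ee_pos: [0.5317, -0.0613, 0.1673]
tool_rot: [0.857, 0.515, -0.0, 0.0]
wrist_force: [1.8, -1.1, 2.2]
width: 0.0487
grasp_force: 51.7
Mz -0.02164985859179877 yangle -0.4899336032393245 q7 -0.1236922613431299 tauq7 -0.6829175166785717
t: 6.15
ee_pos: [0.5316, -0.0613, 0.1673]
tool_rot: [0.872, 0.489, -0.0, 0.0]
wrist_force: [0.9, -0.1, 1.9]
width: 0.0488
grasp_force: 51.7
Mz 0.038682722396208104 yangle -0.5496982083826174 q7 -0.17558975472200997 tauq7 -0.5071904137730598
```

```bash
python3 -m handwheel '[[[0,0,0.03,0,0,0,40],[0,0,0.06,0,0,0,40],[0,0,0.06,0,0,0,40]]]'; python3 tq.py
python3 -m handwheel '[[[0,0,0.02,0,0,0,40],[0,0,0.04,0,0,0,40],[0,0,0.04,0,0,0,40]]]' ; python3 tq.py
python3 -m handwheel '[[[0,0,0.02,0,0,0,40],[0,0,0.04,0,0,0,40],[0,0,0.04,0,0,0,40]]]' ; python3 tq.py
```

```text
t: 6.52
ee_pos: [0.5316, -0.0614, 0.1673]
tool_rot: [0.887, 0.462, -0.0, 0.0]
wrist_force: [1.6, -2.6, 1.6]
width: 0.0485
grasp_force: 51.7
Mz -0.032789797255528684 yangle -0.6098184841775512 q7 -0.2275900470825441 tauq7 -0.4966997355222702
t: 6.9
ee_pos: [0.5316, -0.0613, 0.1673]
tool_rot: [0.896, 0.445, -0.0, 0.0]
wrist_force: [1.0, -1.5, 1.6]
width: 0.0488
grasp_force: 51.8
Mz 0.06378685520733463 yangle -0.6494075404555519 q7 -0.26187960046135905 tauq7 -0.4090224578976631
t: 7.28
ee_pos: [0.5312, -0.0617, 0.1673]
tool_rot: [0.905, 0.426, -0.0, 0.0]
wrist_force: [-2.0, -3.3, 6.1]
width: 0.0486
grasp_force: 52.2
Mz 0.52514074524845 yangle -0.6901072966041516 q7 -0.29678105211676525 tauq7 -0.7804110087454319
```

The moment jumped to 0.53 N m after 1.18 rad, so the stop is reached (jar against the holder). One more nudge, and a look.

```bash
python3 -m handwheel '[[[0,0,0.015,0,0,0,40],[0,0,0.02,0,0,0,40],[0,0,0.02,0,0,0,40]]]' 60; python3 tq.py;  python3 - <<'E'
from h import *
a=manip.snapshot("side")[:,:,::-1]
cv2.imwrite("pics/s4.png",cv2.resize(a[170:220,235:285],(600,600),interpolation=cv2.INTER_CUBIC))
E
```

```text
t: 7.65
ee_pos: [0.5314, -0.062, 0.1674]
tool_rot: [0.909, 0.417, -0.0, 0.0]
wrist_force: [-1.9, -6.6, 5.9]
width: 0.0489
grasp_force: 60.8
Mz 0.7850211596461546 yangle -0.7098295754338964 q7 -0.31370359895477157 tauq7 -0.8382533490657806
```

View pics/s4.png

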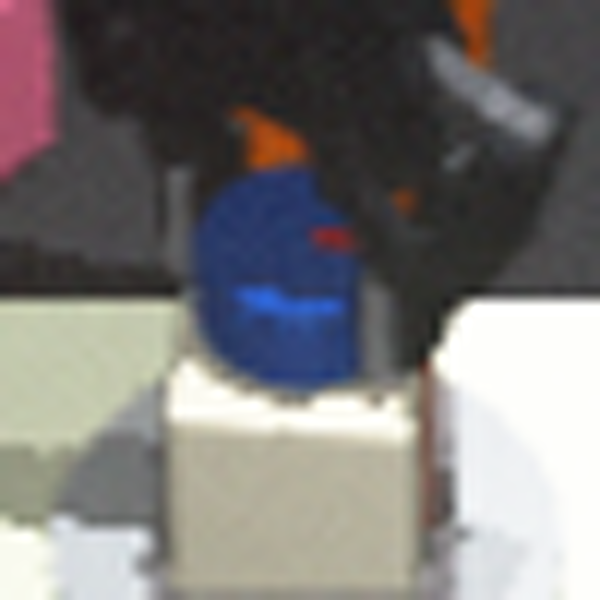

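The stripe (335,238) points along the +x face, and jar and cap are against the stop. I'll ease most of the wind-up, keeping it positive, then lift straight up 100 mm.

```bash
python3 -m handwheel '[[[0,0,-0.02,0,0,0,40],[0,0,-0.025,0,0,0,40],[0,0,-0.025,0,0,0,40]]]' 80; python3 tq.py
python3 -m handwheel '[[[0,0,0,0,0,-5,40],[0,0,0,0,0,-12,40],[0,0,0,0,0,-20,40],[0,0,0,0,0,-32,40],[0,0,0,0,0,-45,40],[0,0,0,0,0,-58,40],[0,0,0,0,0,-71,40],[0,0,0,0,0,-83,40],[0,0,0,0,0,-93,40],[0,0,0,0,0,-100,40],[0,0,0,0,0,-100,40],[0,0,0,0,0,-100,40]]]'
python3 -m handwheel '[[[0,0,0,0,0,0,40],[0,0,0,0,0,0,40],[0,0,0,0,0,0,40],[0,0,0,0,0,0,40]]]'; python3 tq.py
python3 - <<'E'
from h import *
a=manip.snapshot("side")[:,:,::-1]
s=manip.state();print(s["torque"],s["dq"])
cv2.imwrite("pics/s5.png",cv2.resize(a[140:240,210:310],(600,600),interpolation=cv2.INTER_CUBIC))
E
```

```text
t: 8.07
ee_pos: [0.5314, -0.0621, 0.1675]
tool_rot: [0.904, 0.428, -0.0, 0.0]
wrist_force: [-2.1, -4.5, 8.1]
width: 0.0479
grasp_force: 81.0
Mz 0.019200525121031396 yangle -0.6857443468247703 q7 -0.292529282130388 tauq7 0.020532545750029385
t: 9.57
ee_pos: [0.5315, -0.0612, 0.267]
tool_rot: [0.903, 0.429, -0.0, -0.0]
wrist_force: [0.2, -0.2, -4.8]
width: 0.0482
grasp_force: 83.9
t: 10.07
ee_pos: [0.5317, -0.0613, 0.2673]
tool_rot: [0.903, 0.429, -0.0, 0.0]
wrist_force: [0.2, 0.7, -4.8]
width: 0.048
grasp_force: 83.9
Mz 0.0029184568683302808 yangle -0.6839930640069574 q7 -0.39181705662306254 tauq7 0.0005708214121113997
[0.02655518 0.04488092 0.03716326] [-5.91073982e-04  1.04289741e-03  4.71906961e-05 -5.88826932e-04
 -7.44068202e-05  3.01472170e-03 -1.39679693e-03]
```

View pics/s5.png

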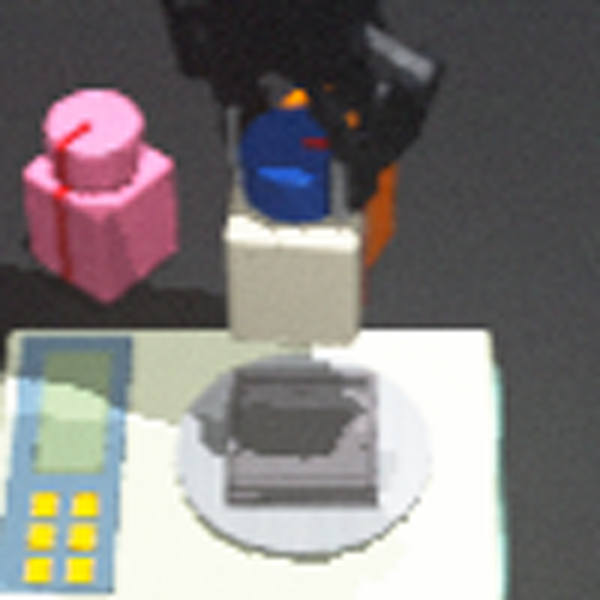

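The jar hangs level over the empty holder. I'll check the cap stripe's direction against the jar's edge before handing in.

```bash
python3 - <<'E'
from h import *
f=lambda x,y,z:atz("side",(x/6+210,y/6+140),z)
for n,a,b,z in[("stripe",(302,141),(329,144),.274),("jar top edge",(230,234),(360,238),.242),("jar bottom edge",(230,338),(358,345),.172)]:
    d=f(*b,z)-f(*a,z);print(n,f(*a,z),np.linalg.norm(d),np.arctan2(d[1],d[0]))
E
```

```text
stripe [ 0.53416131 -0.06326901  0.274     ] 0.012000032934026099 -0.22783711024581033
jar top edge [ 0.50065835 -0.08675626  0.242     ] 0.05727899740318162 -0.11111345734104183
jar bottom edge [ 0.49827857 -0.08506277  0.172     ] 0.05888492441942969 -0.1403315706658977
```

```bash
python3 -c "
from cell import manip
print(manip.job_done())"
```

```text
the job is handed in; nothing more can be done
None
```

I screwed the cap shut to its stop, lifted the jar 10 cm, and handed in with the arm still holding it there level and steady; the other vessels were not touched.

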